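Work an aluminium profile past the post into the stock bay

ROBOT

A 7-joint arm with a two-finger parallel gripper is mounted at the origin on the work surface. World frame = base frame: x ahead of the robot, y to its left, z up, the work surface at z = 0. Lengths are in m, angles in rad, forces in N, time in s.
With the tool pointing down it reaches from about 0.425 to 0.875 m from the base axis. Payload 8.4 kg.
Tool frame: the origin (TCP) lies midway between the tips of the shut fingers; the grasp point (between the pads) lies behind it (manip.pinch_z is the z of the grasp point in the tool frame, in m); z points along the fingers, y is the direction in which the jaws open and shut (so a half turn about z gives the same grasp; the last joint's range is limited). The gripper opens to 85 mm and grips with 20 to 120 N. Pads are 22 mm wide; open, the fingers measure 114 mm over their backs; the gripper's body (76 mm by 85 mm) begins 54 mm behind the grasp point. The pads swing forward as they close: fully open they stand 13 mm farther back than shut.
Start: joints at [-1.233, 0.333, 0.04, 1.465, -0.013, 1.343, -0.059], TCP at [0.275, 0.589, 0.231] pointing down, gripper open.
Joint ranges: [-2.58, 2.58], [-0.38, 2.09], [-1.3, 1.39], [0.25, 2.4], [-1.5, 4.64], [0.08, 2.09], [-2.65, 2.65]. Speed limits (rad/s): [2.22, 2.22, 2.79, 2.79, 3.14, 3.14, 3.14].

INTERFACE

Orientations are given as a unit quaternion [w, x, y, z].
In Python, from workcell import manip, grab_frame gives the robot as it stands.
- The arm moves only by the tool move_arm, never from a script. Its argument "targets" is a list of rows, each a list of 3 entries, a list of its own where there are three numbers: the closure, from 0 (fully open) to 1 (shut), then the shift along the tool's x, y, z in cm, then the turn, a rotation vector about the tool's x, y, z in rad. A call has 1 to 12 rows; each row is the pose to reach, as a shift and turn from the pose commanded when the call began, along the tool's axes at that moment; what a row does not reach only later rows make up. A row lasts 1/12 s, in which the tool goes at most 41.7 mm and 7.16 degrees, less where a joint would pass 70% of its speed; a pose out of reach is approached as far as the arm can. A call with a gripper value outside its range is refused whole. The fingers move at their own pace and stop on an object; "newtons" is the grip in N (left out, the last holds). Time passes only in rows, so rows that repeat a pose let the fingers close. It gives the time, the measured TCP pose, the force and the opening at its end, in the units of the state.
- manip.read_state(): the state, without advancing time (a new reading comes with each control period).
- grab_frame(name): name is "scene" or "top" or "wrist"; returns a dict with "pixels" (384x512x3 uint8, blue, green, red), "intrinsics" (3x3 intrinsics, pixels), "view" (4x4, takes a point from world to camera coordinates); the wrist camera has in their place "T_tool_cam" (4x4, takes a point from camera to tool coordinates, whose origin is the TCP and whose axes are the flange's). Camera axes: x right, y down, z forward; pixel columns grow to the right and rows downward; lengths in m; the calibration is good to about 2 mm. A picture is of the moment at which its call begins: read the wrist's pose just before it. There is no depth.
- manip.hand_in(): hands the job in, once; it reports no verdict.
The state is a dict: "clock": time; "joint_positions": joint angles; "joint_vel": joint speeds; "joint_torque": joint torques, N m; "tool_pos": TCP position; "tool_rot": TCP orientation; "wrist_force": force on the tool from outside, world axes, zero at the start; "wrist_torque": the same for the moment, N m; "gripper_width": finger opening in m.
Only numpy, scipy, OpenCV 4.12 (cv2) and the standard library are available. Lean on these libraries where they do the work, as an engineer would, in place of code of your own. Each camera call takes 0.05 s, during which the arm holds its last target.

TASK

Push the aluminium profile along the bench with the fingertips, first one end and then the other, so that it angles in behind the short steel post and lies lengthwise in the blue stock bay, fully home against the black end stop. Keep it flat on the bench all the way: do not lift or tip it. Leave the other loose things on the bench where they stand.

Things in the scene. Friction and masses are not known exactly. Their poses are not given: they have to be found in the camera images.
- profile: Loose square aluminium profile, 30 x 220 x 30 mm (x, y, z), black end caps, dark slots; 0.18 to 0.35 kg. Origin: centre of its underside, on the bench. Its y axis runs along its length (ends at y = -110 and +110 mm), z up. It starts on the robot's side of post and outlet, its y within 0.4 rad of the bay's y, its +y end to the right (bay's -y side) of the post.
- bay: Blue stock bay fixed to the bench, 36 mm high, 50 mm wide inside, 210 mm long, no floor: the profile slides on the bench (z = 0). Origin on the bench at the middle of its open mouth; x axis across it, away from the robot; y axis along it, inwards (to the left). Turned up to 0.12 rad. When the profile is home its centre is at y = +100 mm here and its tail sticks 10 mm out.
- bay_fence (a point): Point on the face of the bay's straight blue back fence, abreast of the mouth, at x = +25 mm, y = 0, z = 18 mm in the bay's frame. The fence runs along the bay's y from -270 to +230 mm, 36 mm high, 14 mm thick beyond its face.
- bay_rail (a point): Inner face of the bay's blue front rail where its straight part starts: x = -25 mm, y = +24 mm, z = 18 mm in the bay's frame. The rail is 12 mm thick, 36 mm high and runs to y = +224 mm; its first 30 mm (y = -4 to +26 mm) flare towards the robot, to x = -42 mm inside, to lead work in.
- bay_stop (a point): Middle of the face of the black rubber end stop that closes the bay, at x = 0, y = +210 mm, z = 18 mm in the bay's frame.
- post: Short upright steel post, 24 mm diameter, 52 mm high, fixed to the bench, with a red band and a black cap. Origin at its foot, on its axis. It stands at x = -56 mm, y = -48 to -62 mm in the bay's frame, leaving a 69 mm gap between itself and the back fence, in front of the bay mouth.
- outlet: White mains outlet block fixed to the bench, 70 x 100 x 42 mm (x, y, z), turned like the bay; origin at the centre of its underside. It stands by the back fence, right of the post (-y side); its left side is 204 to 225 mm from the post's axis, so the 220 mm profile passes between the two only at an angle, its left end going in behind the post.
- flux_jar: White flux jar, 48 mm diameter, 34 mm high, origin at its foot. Bystander, to the left of the post and in front of the bay's front rail.
- dropper: Green dropper bottle with orange cap, 34 mm diameter, 85 mm high, origin at its foot. Bystander.
- spray: White spray can with red cap, 54 mm diameter, 150 mm high, origin at its foot. Bystander.
- spool: Blue solder spool standing on its flange, 56 mm diameter, 42 mm high, origin at its foot. Bystander.
- screwdriver: Yellow-handled screwdriver, 170 mm long, lying on the bench. Bystander.
- cup: Clear cup, 64 mm diameter, 70 mm high, behind the bay, origin at its foot. Bystander.
- eraser: White eraser block, 55 x 28 x 18 mm, origin at the centre of its underside. Bystander.
Things that resemble listed ones, but are neither listed nor needed, are in the scene too. Of the things that look like the profile, the smaller one is meant.

How it is judged:
At the end, for the whole second after the job is handed in: The profile lies flat and at rest in the bay, between fence and front rail, lengthwise within 0.12 rad, its leading end within 8 mm of the end stop; no other loose thing has moved by 20 mm or more (y of profile in the frame of bay between 0.092 and 0.105 m and x of profile in the frame of bay between -0.014 and 0.014 m and angle between the y axis of profile and the y axis of bay, either way round below 0.12 rad and height (world z) of profile below 0.004 m and angle between profile's own z axis and vertical below 0.05 rad and linear speed of profile below 0.01 m/s and distance of each of flux_jar, dropper, spray, spool, screwdriver, cup, eraser from where it was at the start of the episode below 0.02 m); the robot touches nothing.
It fails at once if the profile is lifted more than 8 mm off the bench or tipped (height (world z) of profile above 0.008 m or angle between profile's own z axis and vertical above 0.15 rad).
It fails at once if another loose thing is shoved 20 mm or more, or knocked over (distance of any of flux_jar, dropper, spray, spool, screwdriver, cup, eraser from where it was at the start of the episode above 0.02 m or angle between any of flux_jar, dropper, spray, spool, cup's own z axis and vertical above 0.6 rad).
It also fails if it takes over 72 s, if anything falls off the work surface, if the arm or the gripper's body presses on something with over 40 N, if the wrist force passes 120 N, or if a joint passes its speed limit or range.

## Working session

There is one attempt and no reset: what is moved stays moved. The work goes in short steps, Python scripts to look and compute and a tool call to move; the robot and the scene stay as the last step left them, time stands still between calls to the robot, and variables do not carry over. Pictures are saved under pics/ and viewed, and the job is handed in when it is done.

Besides the shell and the picture viewer there is one more tool, called after "Emit:" as name([rows], argument=value, ...), one row to a line, values as JSON. move_arm: Moves the arm, as the interface text tells. Its arguments: {"type":"object","properties":{"targets":{"type":"array"},"newtons":{"type":"number"}},"required":["targets"]}

```bash
ls; mkdir -p pics
python3 - <<'E'
from workcell import manip, grab_frame
import cv2,numpy as np
s=manip.read_state();print(s, manip.pinch_z)
for n in ["scene","top"]:
    f=grab_frame(n);cv2.imwrite(f"pics/{n}0.png",f["pixels"]);print(n,np.round(f["intrinsics"],1),np.round(f["view"],3))
    np.savez(f"{n}0.npz",**f)
E
```

```text
pics
{'clock': 0.0, 'joint_positions': array([-1.23318429,  0.33392223,  0.03988755,  1.46626413, -0.01340538,
        1.34328977, -0.05847567]), 'joint_vel': array([-0.00108457,  0.00183059,  0.00035802, -0.0001634 ,  0.00021717,
       -0.00032605, -0.00050413]), 'joint_torque': array([-1.12636023e-06, -6.58557129e+01,  1.36553943e+00, -4.05561841e+01,
        1.69080973e-02,  1.25785431e-02, -2.38646658e-05]), 'tool_pos': array([0.27482596, 0.58854623, 0.23041762]), 'tool_rot': array([-1.21334047e-04,  2.16677138e-01,  9.76242984e-01, -7.99497761e-04]), 'wrist_force': array([-0.40143521, -0.27698349,  0.81321645]), 'wrist_torque': array([-0.01057955, -0.0144598 ,  0.11815385]), 'gripper_width': 0.08503479796182603} -0.0187
scene [[383.4   0.  257.7]
 [  0.  383.4 192.5]
 [  0.    0.    1. ]] [[-0.046  0.999 -0.021  0.072]
 [ 0.566  0.009 -0.824 -0.241]
 [-0.823 -0.049 -0.566  1.642]
 [ 0.     0.     0.     1.   ]]
top [[442.9   0.  258.7]
 [  0.  442.9 199. ]
 [  0.    0.    1. ]] [[ 0.01  -1.     0.007 -0.072]
 [-0.983 -0.012 -0.185  0.514]
 [ 0.185 -0.005 -0.983  1.722]
 [ 0.     0.     0.     1.   ]]
```

View pics/scene0.png

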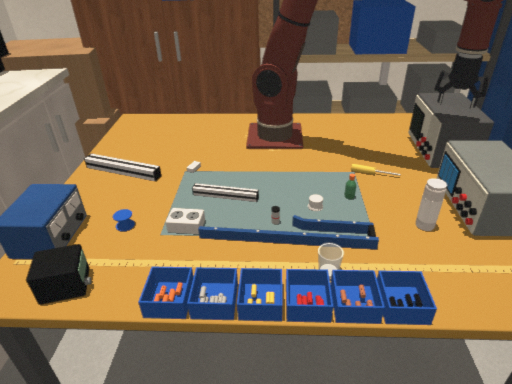

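View pics/top0.png

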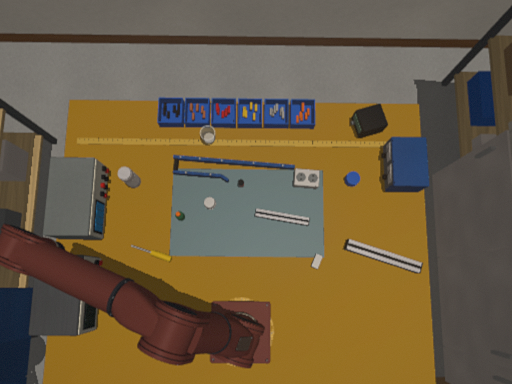

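Run:
```python
import cv2
a=cv2.imread("pics/top0.png")[110:330,130:400];cv2.imwrite("pics/topcrop0.png",cv2.resize(a,None,fx=2.7,fy=2.7,interpolation=cv2.INTER_CUBIC))
```

```text
(no output)
```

View pics/topcrop0.png

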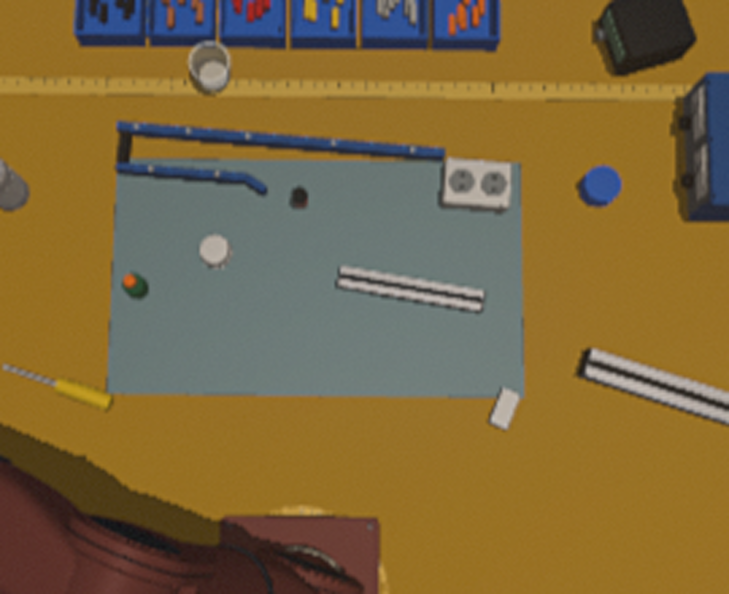

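Candidates for the profile are the small one on the mat (top 282,216; scene 226,192) and the larger one on the wood (top 383,255; scene 122,167). The smaller is meant, so I choose the one on the mat. Next I measure.

```bash
cat > h.py <<'E'
import cv2,numpy as np
def ray(f,u,v,z,T=None):
    K=f["intrinsics"] if "intrinsics" in f else None
    if T is None: T=np.linalg.inv(f["view"])
    d=T[:3,:3]@np.linalg.inv(K)@np.array([u,v,1.]);o=T[:3,3]
    return (o+d*(z-o[2])/d[2])
def proj(f,p):
    c=f["view"]@np.r_[p,1]; q=f["intrinsics"]@c[:3]; return q[:2]/q[2]
E
python3 - <<'E'
from h import *
for n,box in (("top",(240,190,330,240)),("scene",(180,175,275,210))):
    f=np.load(n+"0.npz");im=f["pixels"];hsv=cv2.cvtColor(im,cv2.COLOR_BGR2HSV)
    x0,y0,x1,y1=box
    m=np.zeros(im.shape[:2],np.uint8); m[y0:y1,x0:x1]=255
    w=cv2.inRange(hsv,(0,0,140),(180,40,255))&m
    n_,l,st,c=cv2.connectedComponentsWithStats(w);print(n,st[1:],c[1:])
    pts=cv2.findNonZero(w); r=cv2.minAreaRect(pts);print(r)
    for b in cv2.boxPoints(r): print(b,ray(f,*b,.03)[:3].round(4))
    # blue
    bl=cv2.inRange(hsv,(100,120,40),(125,255,255)); n_,l,st,c=cv2.connectedComponentsWithStats(bl)
    for s,cc in zip(st,c):
        if 100<s[4]<5000: print("blue",s,cc.round(1))
f=np.load("scene0.npz");a=f["pixels"][165:255,150:390];cv2.imwrite("pics/sc_crop.png",cv2.resize(a,None,fx=3.3,fy=3.3,interpolation=cv2.INTER_CUBIC))
E
```

```text
top [[256 208  53  12 152]
 [256 214  52  11 140]] [[282.51315789 213.79605263]
 [282.73571429 218.92142857]]
((281.62249755859375, 216.1392822265625), (52.946598052978516, 7.704482555389404), 10.007979393005371)
[254.88257 215.33223] [ 0.4516 -0.0516  0.03  ]
[256.2215  207.74498] [ 0.4825 -0.0567  0.03  ]
[308.36243 216.94633] [ 0.4475 -0.2663  0.03  ]
[307.0235  224.53358] [ 0.4168 -0.2606  0.03  ]
blue [ 468   72   27   54 1215] [480.9  99.7]
blue [ 158   98   52   28 1054] [183.2 111.6]
blue [212  99  24  28 483] [223.6 112.6]
blue [238  99  24  28 466] [249.4 112.9]
blue [264  99  24  28 472] [275.5 112.9]
blue [291 100  24  28 397] [302.2 112.2]
blue [ 391  138   38   50 1686] [409.8 161.7]
blue [346 172  14  14 143] [352.3 178.2]
blue [ 95 201   9  32 223] [ 98.9 216.6]
blue [   0  288   33   96 2785] [ 14.1 334.1]
scene [[ 180  175   95   35 2752]] [[227.32776163 191.64825581]]
((227.0, 192.0), (34.0, 94.0), 90.0)
[180. 175.] [ 0.3673 -0.3265  0.03  ]
[274. 175.] [0.3632 0.0014 0.03  ]
[274. 209.] [0.5586 0.0034 0.03  ]
[180. 209.] [ 0.5638 -0.2843  0.03  ]
blue [ 350    0   65   54 3122] [380.8  26.1]
blue [489   0  17  52 131] [496.5  25.1]
blue [ 482   19   30  129 2090] [501.3  93.5]
blue [439 154  20  39 404] [448.6 172.4]
blue [   0  184   76   74 3433] [ 31.4 219.1]
blue [113 210  21  21 307] [123.4 219.7]
blue [293 216  80  17 766] [331.  225.2]
blue [ 199  227  179   21 1809] [287.4 236.9]
blue [ 139  267   98   52 3931] [190.  292.6]
blue [ 237  269   45   51 1913] [259.9 294. ]
```

View pics/sc_crop.png

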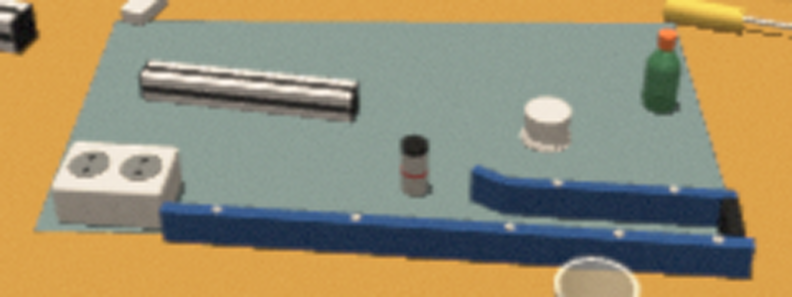

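Run:
```python
from h import *
def fit(P):
    P=np.array(P);
    vx,vy,x0,y0=cv2.fitLine(P[:,:2].astype(np.float32),cv2.DIST_HUBER,0,.001,.001).ravel(); 
    if vy<0:vx,vy=-vx,-vy
    return np.arctan2(-vx,vy),(x0,y0), x0-vx/vy*y0
f=np.load("top0.npz");im=f["pixels"].astype(float)
sc=im[:,:,0]-im[:,:,2] # b-r
# fence outer edge: orange (b-r negative) -> blue positive
P=[]
for u in range(182,288,1):
    if 195<u<220: continue
    col=sc[148:172,u]; i=np.where((col[:-1]<0)&(col[1:]>=0))[0]
    if len(i): k=i[0]; v=148+k+(-col[k])/(col[k+1]-col[k]); P.append(ray(f,u,v,.036))
print("top outer edge(x+39):",fit(P),len(P))
for u in (176,177,178,180,190,230,270,285,290,293,294,295,296): print(u,sc[150:190,u].astype(int))
g=np.load("scene0.npz");im2=g["pixels"].astype(float)
s2=im2[:,:,0]-im2[:,:,2]
for u in (205,230,260,300,330,360): print(u,s2[205:250,u].astype(int))
```

```text
top outer edge(x+39): (np.float32(-0.07352502), (np.float32(0.675547), np.float32(-0.020333817)), np.float32(0.67704475)) 82
176 [-114 -112 -115 -117  -76   10   64   54   22  -11  -13   -8  -10   -8
  -10   -9   -7  -11  -13   -2   43   65   49   24   12   10   10   10
   10   11   10   11   11   10   11   10   11   10    9   10]
177 [-111 -114 -118 -117  -90   -7   62   57   26  -10  -10   -9   -9   -7
  -10  -11  -17  -20  -13   -1   42   65   55   28   11   11   10   11
   10   11   10   10   11   10    9   10   10    9    9   10]
178 [-113 -111 -116 -119  -96  -11   59   66   47    9  -17  -31  -34  -36
  -46  -56  -71  -78  -28    9   31   60   51   25   13   10   11   10
   11   10   11   10   11   10   10   10   10   10   10   11]
180 [-113 -113 -114 -120  -98  -28   -3    6   35   12  -53 -107 -119 -118
 -118 -115 -120 -117  -62    2   40   69   65   48   12    8   10   11
   10    8    9    9   10   10   10    9   10   10   11   11]
190 [-111 -114 -114 -116 -118  -98  -12   62   66   51    9  -72 -117 -117
 -115 -114 -116 -115  -58    4    9   25   60   56   33   11    7   
[... 2386 characters left out ...]
-2 -103 -144 -146 -145 -145
 -145 -146 -144]
300 [  10   10    8   10    8    9   10    9   11    8   11   17   58   80
   77   50   44   41   42   43   46   41   43   32   14    9   17   58
   79   79   70   49   41   41   42   42   40   41   35  -36 -140 -147
 -145 -146 -146]
330 [  8  10   9   8   9   9   9   9   9  10   8  10   8  10  13  61  82  75
  46  42  41  46  40  41  42  40  25  10  15  59  83  84  58  44  40  42
  38  17  -6  -4  -5 -18 -52 -55 -57]
360 [  10    8    9   10    9   10    9    9    8    9    8    9    9   10
    8   10   16   74   87   63   46   41   43   40   42   42   41   40
   21    9   19   77   86   85   54   43   42   45   43   40   40   42
   33  -35 -138]
```

Run:
```python
from h import *
def fit(P):
    P=np.array(P);
    vx,vy,x0,y0=cv2.fitLine(P[:,:2].astype(np.float32),cv2.DIST_HUBER,0,.001,.001).ravel(); 
    if vy<0:vx,vy=-vx,-vy
    return np.round([np.arctan2(-vx,vy),x0,y0, x0-vx/vy*y0],4),len(P)
f=np.load("top0.npz");im=f["pixels"].astype(float);sc=im[:,:,0]-im[:,:,2]
g=np.load("scene0.npz");im2=g["pixels"].astype(float);s2=im2[:,:,0]-im2[:,:,2]
def edge(f,s,us,r,thr,z,last=False,up=True):
    P=[]
    for u in us:
        c=s[r[0]:r[1],u]; i=np.where((c[:-1]<thr)&(c[1:]>=thr))[0] if up else np.where((c[:-1]>=thr)&(c[1:]<thr))[0]
        if len(i):
            k=i[-1] if last else i[0]; P.append(ray(f,u,r[0]+k+(thr-c[k])/(c[k+1]-c[k]),z))
    return P
print("top outer z36", fit(edge(f,sc,list(range(184,196))+list(range(220,290)),(148,172),-25,.036)))
print("scene inner z36 (x25)", fit(edge(g,s2,list(range(204,292))+list(range(300,320))+list(range(346,370)),(215,250),45,.036,last=True)))
print("scene outer bottom z0 (x39)", fit(edge(g,s2,list(range(204,292)),(222,260),-60,.0,last=True,up=False)))
print("scene rail outer top z36 (x-37)", fit(edge(g,s2,range(312,362),(212,230),45,.036)))
print("ends top: right",ray(f,294.2,166.5,.036),"left",ray(f,175,157,.036))
for u in range(172,178): pass
print("sc row 157",sc[157,170:180], "row166",sc[166,290:298])
# post
for n,h,im_,box in (("top",f,im,(225,172,255,195)),("scene",g,im2,(262,198,292,228))):
    x0,y0,x1,y1=box; a=im_[y0:y1,x0:x1].max(2)
    print(n);print(a.astype(int)[::1])
```

```text
top outer z36 (array([-0.0733,  0.6842,  0.0809,  0.6783], dtype=float32), 82)
scene inner z36 (x25) (array([-0.0682,  0.6879, -0.0065,  0.6883], dtype=float32), 132)
scene outer bottom z0 (x39) (array([-0.0716,  0.6705, -0.0829,  0.6764], dtype=float32), 88)
scene rail outer top z36 (x-37) (array([-0.0774,  0.6168,  0.1904,  0.602 ], dtype=float32), 50)
ends top: right [ 0.65409807 -0.20980838  0.036     ] left [0.68821719 0.27820307 0.036     ]
sc row 157 [-114. -119. -111.    7.   51.   54.   54.   57.   66.   37.] row166 [  66.   69.   69.   70.   25.  -86. -116. -115.]
top
[[116 118 114 117 117 117 117 115 116 115 116 116 118 116 116 117 116 117
  117 116 116 116 118 117 115 117 118 118 117 118]
 [116 116 116 116 115 117 116 118 118 116 117 116 115 116 116 116 117 117
  115 116 117 118 117 117 118 117 118 117 118 116]
 [116 118 116 117 117 115 117 117 117 116 116 115 116 117 117 117 115 115
  116 118 117 116 117 118 117 116 117 116 118 118]
 [116 118 118 117 116 117 117 116 116 116 116 117 117 117 116 116 116 117
  118 118 118 118 117 116 118 118 118 117 117 117]
 [109 108 117 1
[... 5417 characters left out ...]
108 110 109 110 107  88
   93 144 155 160 158 160 157 158 160 161 158 151]
 [159 156 158 159 159 160 162 158 154 155 127 114 105 107 107 106  95  93
  101 144 156 159 160 157 157 158 157 159 159 152]
 [159 158 156 155 159 158 161 158 160 158 154 142 116 105 105 103 106 138
  153 155 159 157 157 159 159 161 159 157 158 155]
 [156 159 159 156 158 156 159 162 159 158 160 156 155 155 155 153 155 158
  157 157 160 158 157 159 159 158 159 158 159 155]
 [158 158 159 157 161 158 159 157 160 157 157 157 157 159 155 159 158 158
  159 157 159 156 157 157 158 157 160 158 159 154]
 [155 158 157 160 157 157 158 159 158 157 156 159 158 156 158 158 157 159
  160 158 159 154 159 157 156 158 158 159 159 155]]
```

```bash
cat >> h.py <<'E'
BO=np.array([.643,.062]);BY=-.0725
EX=np.array([np.cos(BY),np.sin(BY)]);EY=np.array([-np.sin(BY),np.cos(BY)])
def tobay(p): d=np.asarray(p)[:2]-BO; return np.array([d@EX,d@EY])
def fbay(b): return BO+b[0]*EX+b[1]*EY
E
python3 - <<'E'
from h import *
f=np.load("top0.npz");g=np.load("scene0.npz")
for (n,h,u,v,z) in (("post top",f,240.6,182,.052),("post sc cap",g,275.2,208.9,.052),("post sc foot",g,275.6,222,0),
  ("outlet TL top",f,293.7,170.0,.042),("outlet FL(robot side left)",f,293.2,184.6,.042),("outlet scene left(img right) corner near",g,150+174/3.3,165+190/3.3,.042),("outlet scene robot side",g,150+180/3.3,165+146/3.3,.042),
  ("jar top",f,209.2,202,.034),("jar sc",g,150+548/3.3,165+108/3.3,.034),("dropper",g,150+660/3.3,165+105/3.3,0),
  ("mouth flare top",f,130+266/2.7,110+189/2.7,.036),("flare sc",g,150+474/3.3,165+170/3.3,.036)):
    p=ray(h,u,v,z); print(n,p.round(3),tobay(p).round(4))
for n in ("top0","scene0"):
    f=np.load(n+".npz")
    for b,z in (((25,0),.036),((25,230),.036),((25,-270),.036),((-25,224),.036),((-25,24),.036)):
        print(n,b,proj(f,np.r_[fbay(np.array(b)/1e3),z]).round(1))
E
```

```text
post top [0.583 0.007 0.052] [-0.0559 -0.0589]
post sc cap [0.587 0.007 0.052] [-0.0516 -0.0587]
post sc foot [0.584 0.009 0.   ] [-0.055  -0.0575]
outlet TL top [ 0.638 -0.207  0.042] [ 0.0143 -0.2689]
outlet FL(robot side left) [ 0.577 -0.205  0.042] [-0.0465 -0.271 ]
outlet scene left(img right) corner near [ 0.643 -0.2    0.042] [ 0.0188 -0.2611]
outlet scene robot side [ 0.58  -0.205  0.042] [-0.044  -0.2707]
jar top [0.503 0.133 0.034] [-0.1447  0.0604]
jar sc [0.503 0.135 0.034] [-0.1451  0.0623]
dropper [0.448 0.252 0.   ] [-0.2087  0.1755]
mouth flare top [0.594 0.057 0.036] [-0.0482 -0.0085]
flare sc [0.602 0.061 0.036] [-0.0408 -0.0036]
top0 (25, 0) [228.2 162.4]
top0 (25, 230) [172.2 157.8]
top0 (25, -270) [294.  167.9]
top0 (-25, 224) [172.2 169.8]
top0 (-25, 24) [221.1 173.8]
scene0 (25, 0) [294.  231.1]
scene0 (25, 230) [378.7 236.2]
scene0 (25, -270) [199.4 225.4]
scene0 (-25, 224) [374.1 224.5]
scene0 (-25, 24) [303.  220.4]
```

```bash
cat >> h.py <<'E'
def tl(goal,s=None,yaw=None):
    from workcell import manip
    from scipy.spatial.transform import Rotation as R
    s=s or manip.read_state(); q=s["tool_rot"]; r=R.from_quat(np.r_[q[1:],q[0]])
    return (r.inv().apply(np.asarray(goal)-s["tool_pos"])*100).round(2)
E
python3 - <<'E'
from h import *
print(tl((.45,.3,.23)),tl((.44,-.07,.23)),tl((.427,-.07,.10)))
E
```

```text
[-28.08 -18.74   0.08] [-42.83 -52.69   0.13] [-41.65 -53.22  13.13]
```

Emit:
move_arm([
  [1,[-28,-19,0],[0,0,0]],
  [1,[-28,-19,0],[0,0,0]],
  [1,[-28,-19,0],[0,0,0]],
  [1,[-28,-19,0],[0,0,0]],
  [1,[-28,-19,0],[0,0,0]],
  [1,[-28,-19,0],[0,0,0]],
  [1,[-28,-19,0],[0,0,0]],
  [1,[-28,-19,0],[0,0,0]],
  [1,[-28,-19,0],[0,0,0]],
  [1,[-42.8,-52.7,0],[0,0,0]],
  [1,[-42.8,-52.7,0],[0,0,0]],
  [1,[-42.8,-52.7,0],[0,0,0]],
], newtons=40)

```text
clock: 1.1
tool_pos: [0.4449, 0.1719, 0.2308]
tool_rot: [-0.0, 0.216, 0.976, -0.0]
wrist_force: [1.0, -0.5, 0.9]
gripper_width: 0.0001
```

Run:
```python
from h import *
print(tl((.44,-.07,.23)),tl((.427,-.07,.10)))
```

```text
[ -9.77 -22.13   0.1 ] [ -8.6  -22.67  13.1 ]
```

Emit:
move_arm([
  [1,[-9.8,-22,0],[0,0,0]],
  [1,[-9.8,-22,0],[0,0,0]],
  [1,[-9.8,-22,0],[0,0,0]],
  [1,[-9.8,-22,0],[0,0,0]],
  [1,[-9.8,-22,5],[0,0,0]],
  [1,[-9.8,-22,5],[0,0,0]],
  [1,[-9.8,-22,5],[0,0,0]],
  [1,[-9.8,-22,5],[0,0,0]],
  [1,[-9.8,-22,5],[0,0,0]],
  [1,[-9.8,-22,5],[0,0,0]],
])

```text
clock: 1.93
tool_pos: [0.4417, -0.0659, 0.182]
tool_rot: [0.0, 0.216, 0.976, 0.0]
wrist_force: [0.8, -0.0, -0.4]
gripper_width: 0.0001
```

Run:
```python
from h import *
from workcell import manip,grab_frame
s=manip.read_state();print(s["tool_pos"],tl((.427,-.07,.10)))
f=grab_frame("wrist");cv2.imwrite("pics/w1.png",f["pixels"]);np.savez("w1.npz",pos=s["tool_pos"],rot=s["tool_rot"],**f)
print(f["T_tool_cam"].round(3),f["intrinsics"].round(1))
f=grab_frame("top");cv2.imwrite("pics/t1.png",cv2.resize(f["pixels"][130:290,150:350],None,fx=3,fy=3))
```

```text
[ 0.44172682 -0.06586567  0.18195326] [ 1.17 -1.    8.19]
[[-0.001 -0.961 -0.276  0.07 ]
 [ 1.    -0.001  0.001  0.   ]
 [-0.001 -0.276  0.961 -0.141]
 [ 0.     0.     0.     1.   ]] [[288.1   0.  261.1]
 [  0.  288.1 191.2]
 [  0.    0.    1. ]]
```

View pics/w1.png

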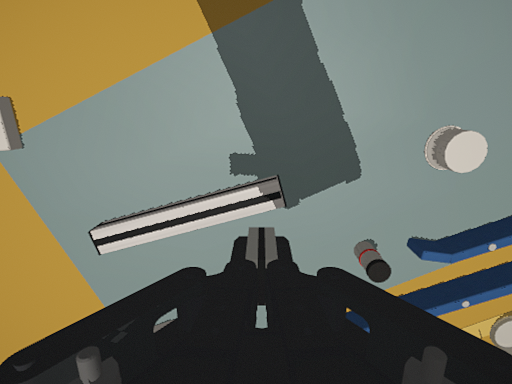

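View pics/t1.png

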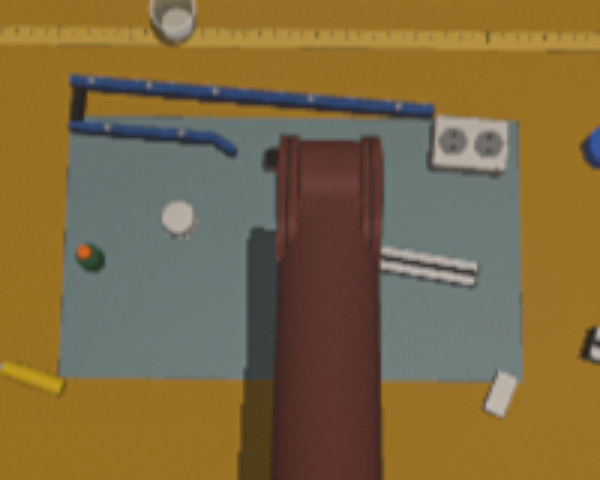

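```bash
cat >> h.py <<'E'
def wT(w):
    from scipy.spatial.transform import Rotation as R
    q=w["rot"];T=np.eye(4);T[:3,:3]=R.from_quat(np.r_[q[1:],q[0]]).as_matrix();T[:3,3]=w["pos"]
    return T@w["T_tool_cam"]
def wray(w,u,v,z): return ray(w,u,v,z,wT(w))
E
python3 - <<'E'
from h import *
w=np.load("w1.npz")
for u,v,z in ((277,176,.03),(286,207,.03),(90,233,.03),(100,254,.03),(378,268,.052),(470,152,.034)):
    p=wray(w,u,v,z);print(u,v,p.round(4),tobay(p).round(4))
cv2.imwrite("pics/w1c.png",cv2.resize(w["pixels"][160:270,75:305],None,fx=3.4,fy=3.4,interpolation=cv2.INTER_CUBIC))
E
```

```text
277 176 [ 0.4471 -0.0495  0.03  ] [-0.1873 -0.1254]
286 207 [ 0.4824 -0.0546  0.03  ] [-0.1517 -0.128 ]
90 233 [ 0.4187 -0.2631  0.03  ] [-0.2001 -0.3405]
100 254 [ 0.4451 -0.2675  0.03  ] [-0.1735 -0.343 ]
378 268 [0.5787 0.0079 0.052 ] [-0.0602 -0.0587]
470 152 [0.5056 0.1369 0.034 ] [-0.1424  0.0648]
```

View pics/w1c.png

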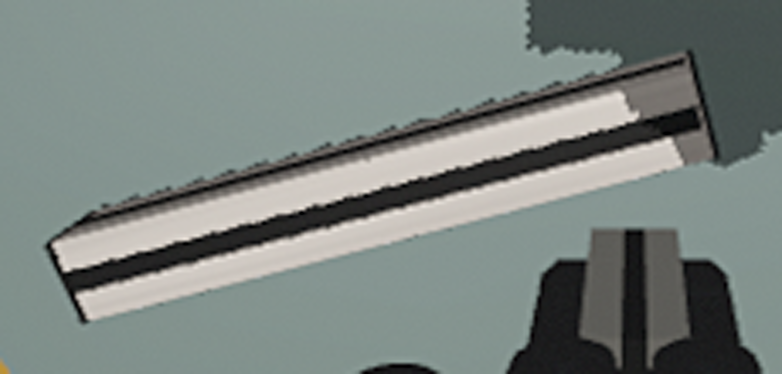

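Emit:
move_arm([
  [1,[1.3,-1,0],[0,0,0]],
  [1,[1.3,-1,4],[0,0,0]],
  [1,[1.3,-1,8],[0,0,0]],
  [1,[1.3,-1,12],[0,0,0]],
  [1,[1.3,-1,15],[0,0,0]],
  [1,[1.3,-1,17],[0,0,0]],
  [1,[1.3,-1,17],[0,0,0]],
  [1,[1.3,-1,17],[0,0,0]],
])

```text
clock: 2.7
tool_pos: [0.4249, -0.0705, 0.0113]
tool_rot: [-0.001, 0.216, 0.976, -0.001]
wrist_force: [0.2, -0.2, 0.7]
gripper_width: -0.0001
```

Now I push the left end away from the robot.

Emit:
move_arm([
  [1,[-0.6,0,0],[0,0,0]],
  [1,[-1.2,0,0],[0,0,0]],
  [1,[-1.8,0,0],[0,0,0]],
  [1,[-2.4,0,0],[0,0,0]],
  [1,[-3.0,0,0],[0,0,0]],
  [1,[-3.6,0,0],[0,0,0]],
  [1,[-4.2,0,0],[0,0,0]],
  [1,[-4.8,0,0],[0,0,0]],
  [1,[-5.4,0,0],[0,0,0]],
  [1,[-6.0,0,0],[0,0,0]],
  [1,[-6.0,0,0],[0,0,0]],
])

```text
clock: 3.62
tool_pos: [0.4807, -0.0971, 0.0114]
tool_rot: [0.0, 0.217, 0.976, -0.0]
wrist_force: [1.0, -0.7, -0.4]
gripper_width: -0.0001
```

```bash
cat > look.py <<'E'
import sys
from h import *
from workcell import manip,grab_frame
n=sys.argv[1]
s=manip.read_state();print(s["clock"],s["tool_pos"].round(4),"bay",tobay(s["tool_pos"]).round(4))
f=grab_frame("wrist");np.savez(n+"w.npz",pos=s["tool_pos"],rot=s["tool_rot"],**f)
g=grab_frame("top");np.savez(n+"t.npz",**g)
h=grab_frame("scene");np.savez(n+"s.npz",**h)
a=f["pixels"];b=cv2.resize(h["pixels"][165:255,150:390],(512,192),interpolation=cv2.INTER_CUBIC)
cv2.imwrite("pics/"+n+".png",np.vstack([a,b]))
E
python3 look.py a2
```

```text
3.6167 [ 0.4807 -0.0971  0.0114] bay [-0.1503 -0.1705]
```

View pics/a2.png

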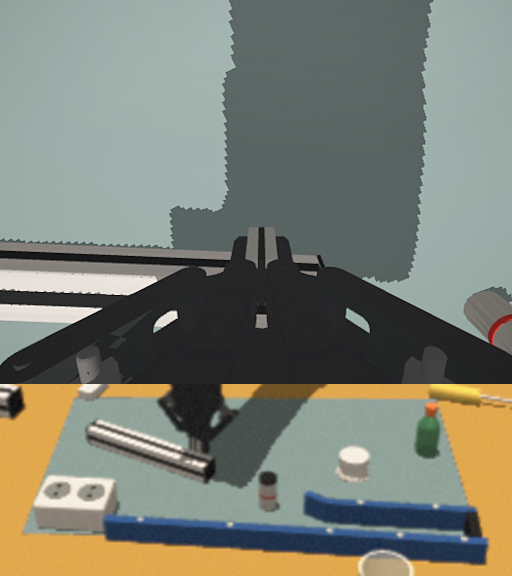

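Run:
```python
from h import *
w=np.load("a2w.npz")
a=wray(w,5,247,.03);b=wray(w,318,259,.03);print(a,b,np.arctan2(b[0]-a[0],b[1]-a[1]))
s=np.load("a2s.npz")
# scene crop corners: scale 240/512 ; 
for x,y in ((88,425),(94,440),(193,460),(214,458),(207,482)):
    u=150+x*240/512; v=165+(y-384)*90/192
    print(ray(s,u,v,.03).round(4),tobay(ray(s,u,v,.03)).round(4))
```

```text
[ 0.42322616 -0.2026111   0.03      ] [ 0.49146875 -0.07188174  0.03      ] 0.48110351085001735
[ 0.4252 -0.2758  0.03  ] [-0.1927 -0.3527]
[ 0.4669 -0.2586  0.03  ] [-0.1524 -0.3326]
[ 0.5168 -0.1023  0.03  ] [-0.114 -0.173]
[ 0.5112 -0.0716  0.03  ] [-0.1218 -0.1428]
[ 0.5698 -0.0779  0.03  ] [-0.0629 -0.1449]
```

Emit:
move_arm([
  [1,[-0.6,-0.1,0],[0,0,0]],
  [1,[-1.2,-0.2,0],[0,0,0]],
  [1,[-1.8,-0.2,0],[0,0,0]],
  [1,[-2.4,-0.3,0],[0,0,0]],
  [1,[-3.0,-0.4,0],[0,0,0]],
  [1,[-3.6,-0.5,0],[0,0,0]],
  [1,[-4.0,-0.6,0],[0,0,0]],
  [1,[-4.0,-0.6,0],[0,0,0]],
  [1,[-2.5,-0.6,0],[0,0,0]],
  [1,[-2.5,-0.6,-4],[0,0,0]],
  [1,[-2.5,-0.6,-8],[0,0,0]],
  [1,[-1.5,-0.6,-12],[0,0,0]],
])

```text
clock: 4.77
tool_pos: [0.4906, -0.109, 0.1326]
tool_rot: [-0.0, 0.217, 0.976, -0.001]
wrist_force: [0.7, 1.8, 0.8]
gripper_width: 0.0002
```

Emit:
move_arm([
  [1,[3,-4,0],[0,0,0]],
  [1,[5,-8,0],[0,0,0]],
  [1,[5,-10,0],[0,0,0]],
  [1,[5,-12,0],[0,0,0]],
  [1,[5,-12,0],[0,0,0]],
  [1,[5,-12,0],[0,0,0]],
])

```text
clock: 5.27
tool_pos: [0.3941, -0.1964, 0.1315]
tool_rot: [0.0, 0.218, 0.976, 0.0]
wrist_force: [-0.5, 0.5, 0.5]
gripper_width: 0.0002
```

```bash
python3 look.py a3
```

```text
5.2667 [ 0.3941 -0.1964  0.1315] bay [-0.2295 -0.2757]
```

View pics/a3.png

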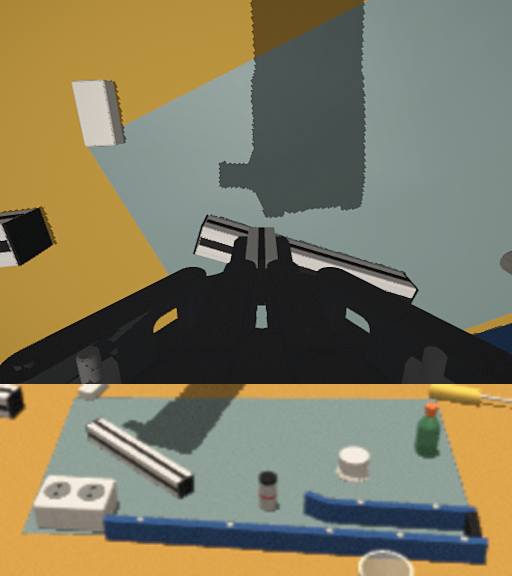

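Run:
```python
from h import *
t=np.load("a3t.npz")["pixels"];s=np.load("a3s.npz")["pixels"];w=np.load("a3w.npz")["pixels"]
A=cv2.resize(t[165:245,225:325],(400,320),interpolation=cv2.INTER_CUBIC)
B=cv2.resize(s[170:230,180:255],(400,320),interpolation=cv2.INTER_CUBIC)
C=cv2.resize(w[200:310,180:430],(800,352),interpolation=cv2.INTER_CUBIC)
cv2.imwrite("pics/a3c.png",cv2.resize(np.vstack([np.hstack([A,B]),C]),(700,588)))
```

```text
(no output)
```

View pics/a3c.png

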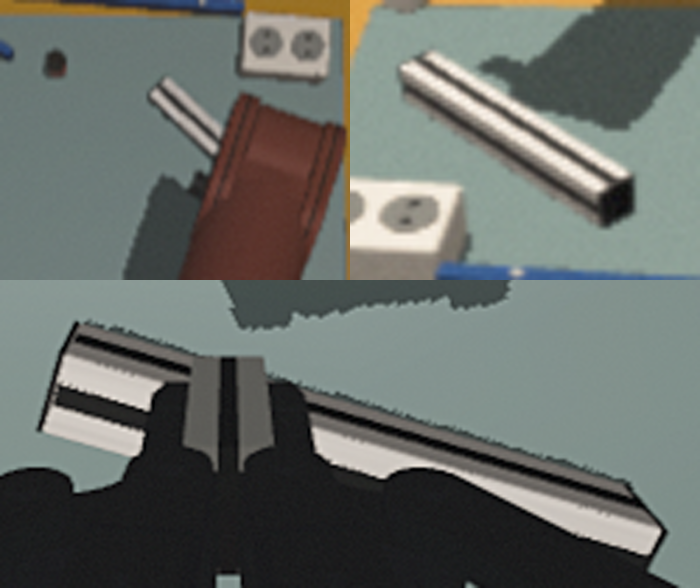

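Run:
```python
from h import *
w=np.load("a3w.npz");P=[]
for x,y in ((62,354),(40,430),(665,530)):
    p=wray(w,180+x/2.8,200+(y-280)/2.8,.03);P.append(p);print(p.round(4),tobay(p).round(4))
d=P[2]-P[0];print(np.linalg.norm(d),np.arctan2(d[0],d[1]),np.arctan2(d[0],d[1])-.0725)
yaw=np.arctan2(d[0],d[1]);n=np.array([np.cos(yaw),-np.sin(yaw)])
c=(P[0][:2]+P[2][:2])/2+.015*n;print("centre",c,tobay(c))
s=np.load("a3s.npz")
for x,y in ((400,70),(430,52),(630,178),(600,196)):
    p=ray(s,180+x/350*75-75,170+y/280*60,.03);print(p.round(4),tobay(p).round(4))
```

```text
[ 0.4016 -0.2586  0.03  ] [-0.2175 -0.3372]
[ 0.4226 -0.2783  0.03  ] [-0.1952 -0.3553]
[ 0.5492 -0.1005  0.03  ] [-0.0818 -0.1689]
0.2162512279805808 0.7513135330787004 0.6788135330787004
centre [ 0.48637565 -0.18977711] [-0.13797505 -0.26246102]
[ 0.43   -0.2768  0.03  ] [-0.1879 -0.3533]
[ 0.4059 -0.2593  0.03  ] [-0.2132 -0.3376]
[ 0.5561 -0.1004  0.03  ] [-0.0749 -0.1683]
[ 0.5758 -0.1183  0.03  ] [-0.0539 -0.1846]
```

Run:
```python
from h import *
c=fbay((-.136,-.262));yaw=.75
ax=np.array([np.sin(yaw),np.cos(yaw)]);p=c-.14*ax
print(p,tl((*p,.132)))
```

```text
[ 0.39294948 -0.29189681] [-3.9  -8.87 -0.07]
```

Emit:
move_arm([
  [1,[-2,-4,0],[0,0,0.1]],
  [1,[-3.9,-8.9,0],[0,0,0.2]],
  [1,[-3.9,-8.9,0],[0,0,0.31]],
  [1,[-3.9,-8.9,4],[0,0,0.31]],
  [1,[-3.9,-8.9,8],[0,0,0.31]],
  [1,[-3.9,-8.9,12],[0,0,0.31]],
  [1,[-3.9,-8.9,12.1],[0,0,0.31]],
  [1,[-3.9,-8.9,12.1],[0,0,0.31]],
])

```text
clock: 6.08
tool_pos: [0.3906, -0.2921, 0.009]
tool_rot: [-0.003, 0.365, 0.931, -0.001]
wrist_force: [0.6, -1.1, 0.9]
gripper_width: -0.0003
```

```bash
python3 look.py a4
```

```text
6.0833 [ 0.3906 -0.2921  0.009 ] bay [-0.2261 -0.3714]
```

View pics/a4.png

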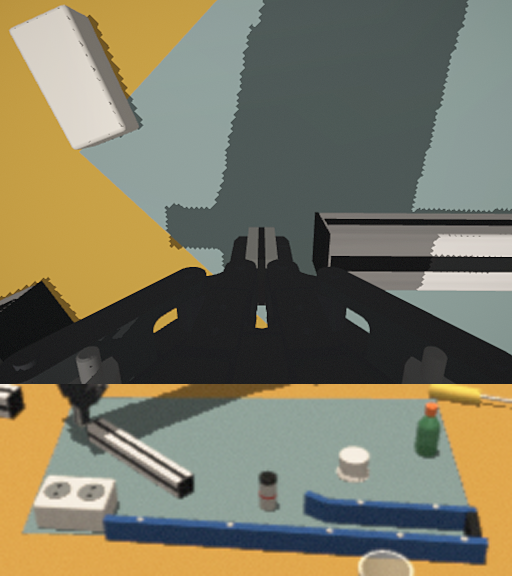

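Run:
```python
from h import *
w=np.load("a4w.npz");T=wT(w);from scipy.spatial.transform import Rotation as R
q=w["rot"];r=R.from_quat(np.r_[q[1:],q[0]])
for u,v,z in ((480,290,.03),(345,272,.03),(480,212,0),(318,212,0),(327,234,.03),(330,271,.03),(480,233,.03)):
    p=wray(w,u,v,z);print(u,v,(r.inv().apply(p-w["pos"])*1000).round(1),tobay(p).round(4))
```

```text
480 290 [-14.1 105.6 -21.5] [-0.1491 -0.2977]
345 272 [ -4.4  40.  -21.2] [-0.1976 -0.3429]
480 212 [ 14.7 121.6   8.6] [-0.1618 -0.2672]
318 212 [14.7 31.9  9. ] [-0.2177 -0.3373]
327 234 [ 15.1  30.3 -21. ] [-0.2188 -0.3384]
330 271 [ -3.8  32.8 -21.1] [-0.2025 -0.3482]
480 233 [ 15.6  99.5 -21.3] [-0.176  -0.2839]
```

Emit:
move_arm([
  [1,[0,0.7,0],[0,0,0]],
  [1,[0,1.4,0],[0,0,0]],
  [1,[0,2.1,0],[0,0,0]],
  [1,[0,2.8,0],[0,0,0]],
  [1,[0,3.5,0],[0,0,0]],
  [1,[0,4.2,0],[0,0,0]],
  [1,[0,4.9,0],[0,0,0]],
  [1,[0,5.6,0],[0,0,0]],
  [1,[0,6.3,0],[0,0,0]],
  [1,[0,7.0,0],[0,0,0]],
  [1,[0,7.7,0],[0,0,0]],
  [1,[0,8.0,0],[0,0,0]],
])

```text
clock: 7.23
tool_pos: [0.4473, -0.2331, 0.0102]
tool_rot: [-0.0, 0.364, 0.931, 0.0]
wrist_force: [-1.0, -1.4, 1.3]
gripper_width: 0.0004
```

```bash
python3 look.py a5
```

```text
7.2333 [ 0.4473 -0.2331  0.0102] bay [-0.1738 -0.3085]
```

View pics/a5.png

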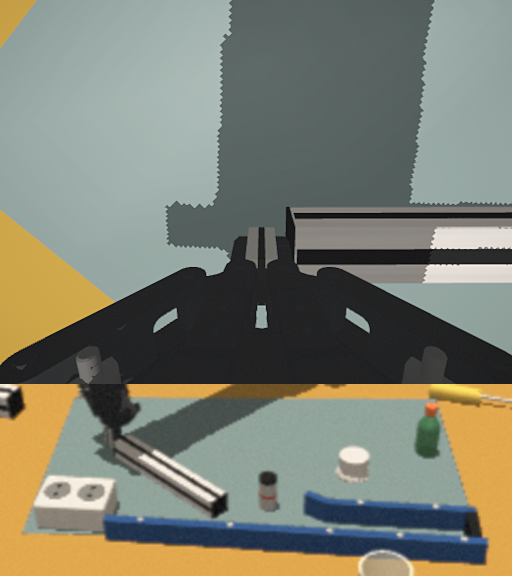

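Emit:
move_arm([
  [1,[0,0.7,0],[0,0,0]],
  [1,[0,1.4,0],[0,0,0]],
  [1,[0,2.1,0],[0,0,0]],
  [1,[0,2.8,0],[0,0,0]],
  [1,[0,3.5,0],[0,0,0]],
  [1,[0,4.2,0],[0,0,0]],
  [1,[0,4.9,0],[0,0,0]],
  [1,[0,5.6,0],[0,0,0]],
  [1,[0,6.2,0],[0,0,0]],
  [1,[0,6.8,0],[0,0,0]],
  [1,[0,7.3,0],[0,0,0]],
  [1,[0,7.7,0],[0,0,0]],
])

```text
clock: 8.38
tool_pos: [0.4992, -0.1773, 0.0103]
tool_rot: [-0.0, 0.365, 0.931, -0.0]
wrist_force: [-1.1, -2.2, -0.7]
gripper_width: -0.0002
```

```bash
python3 look.py a6
```

```text
8.3833 [ 0.4992 -0.1773  0.0103] bay [-0.1261 -0.2491]
```

View pics/a6.png

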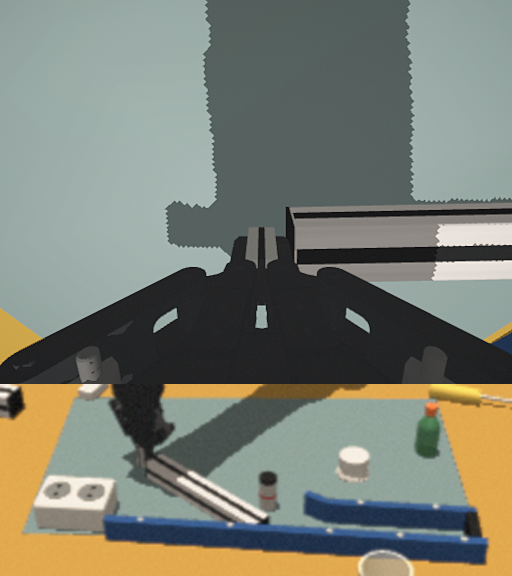

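Emit:
move_arm([
  [1,[0,0.5,0],[0,0,-0.02]],
  [1,[0,1.0,0],[0,0,-0.04]],
  [1,[0.1,1.5,0],[0,0,-0.06]],
  [1,[0.1,2.0,0],[0,0,-0.08]],
  [1,[0.2,2.5,0],[0,0,-0.1]],
  [1,[0.2,3.0,0],[0,0,-0.12]],
  [1,[0.3,3.5,0],[0,0,-0.14]],
  [1,[0.4,4.0,0],[0,0,-0.16]],
  [1,[0.4,4.0,0],[0,0,-0.16]],
])

```text
clock: 9.28
tool_pos: [0.5238, -0.1443, 0.0103]
tool_rot: [0.0, 0.288, 0.958, 0.0]
wrist_force: [-0.7, 0.2, -0.5]
gripper_width: -0.0002
```

```bash
python3 look.py a7
```

```text
9.2833 [ 0.5238 -0.1443  0.0103] bay [-0.1039 -0.2144]
```

View pics/a7.png

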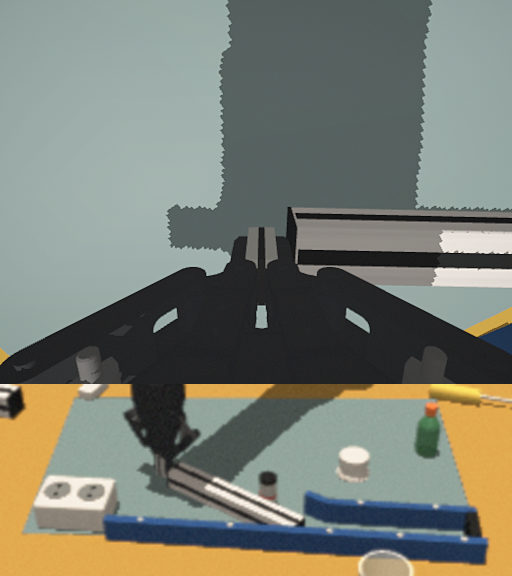

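Emit:
move_arm([
  [1,[0,-1.2,0],[0,0,0]],
  [1,[2,-1.5,0],[0,0,0]],
  [1,[4.3,-1.5,0],[0,0,0]],
  [1,[4.3,1.5,0],[0,0,0]],
  [1,[4.3,2.8,0],[0,0,0]],
  [1,[4.3,2.8,0],[0,0,0]],
])

```text
clock: 9.93
tool_pos: [0.5046, -0.0962, 0.0106]
tool_rot: [0.001, 0.287, 0.958, 0.001]
wrist_force: [0.7, -0.1, 0.0]
gripper_width: 0.0002
```

```bash
python3 look.py a8
python3 - <<'E'
from h import *
s=np.load("a8s.npz")["pixels"];cv2.imwrite("pics/a8c.png",cv2.resize(s[190:250,210:330],(800,400),interpolation=cv2.INTER_CUBIC))
print(tl((*fbay((-.020,-.212)),.0103)))
E
```

```text
9.9333 [ 0.5046 -0.0962  0.0106] bay [-0.1266 -0.1678]
[-1.142e+01  1.790e+00  1.000e-02]
```

View pics/a8.png

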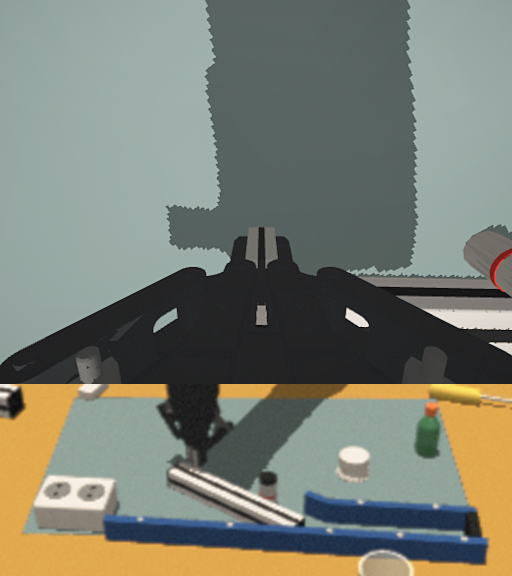

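View pics/a8c.png

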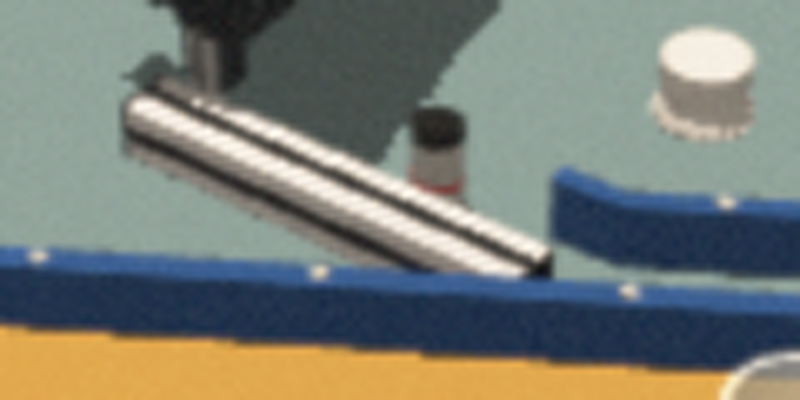

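Run:
```python
from h import *
for b in ((-.10,-.18),(-.07,-.19),(-.04,-.195)): print(tl((*fbay(b),.0103)))
```

```text
[-2.88  0.63  0.01]
[-5.98  1.24  0.01]
[-8.84  2.28  0.01]
```

Emit:
move_arm([
  [1,[-1,0.2,0],[0,0,-0.04]],
  [1,[-2,0.4,0],[0,0,-0.08]],
  [1,[-2.9,0.6,0],[0,0,-0.12]],
  [1,[-3.7,0.8,0],[0,0,-0.16]],
  [1,[-4.5,1.0,0],[0,0,-0.2]],
  [1,[-5.3,1.1,0],[0,0,-0.24]],
  [1,[-6,1.2,0],[0,0,-0.28]],
  [1,[-6.7,1.5,0],[0,0,-0.32]],
  [1,[-7.4,1.8,0],[0,0,-0.36]],
  [1,[-8.1,2.0,0],[0,0,-0.4]],
  [1,[-8.8,2.3,0],[0,0,-0.44]],
  [1,[-8.8,2.3,0],[0,0,-0.44]],
])

```text
clock: 11.08
tool_pos: [0.5894, -0.1301, 0.0104]
tool_rot: [0.0, 0.073, 0.997, -0.001]
wrist_force: [0.5, 0.6, -0.2]
gripper_width: 0.0001
```

```bash
python3 look.py a9
python3 - <<'E'
from h import *
s=np.load("a9s.npz")["pixels"];cv2.imwrite("pics/a9c.png",cv2.resize(s[190:250,210:330],(800,400),interpolation=cv2.INTER_CUBIC))
E
```

```text
11.0833 [ 0.5894 -0.1301  0.0104] bay [-0.0396 -0.1955]
```

View pics/a9.png

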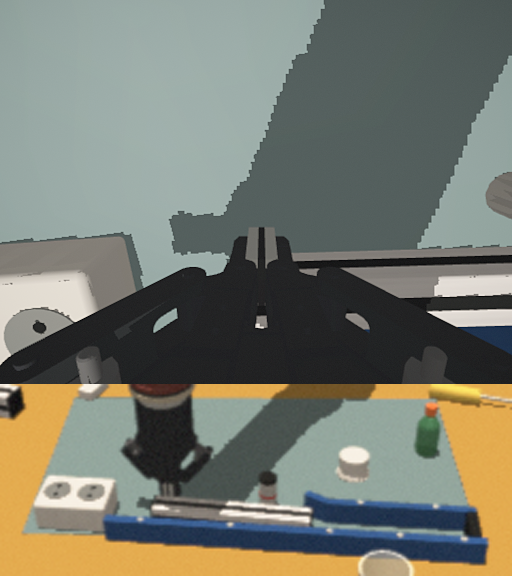

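View pics/a9c.png

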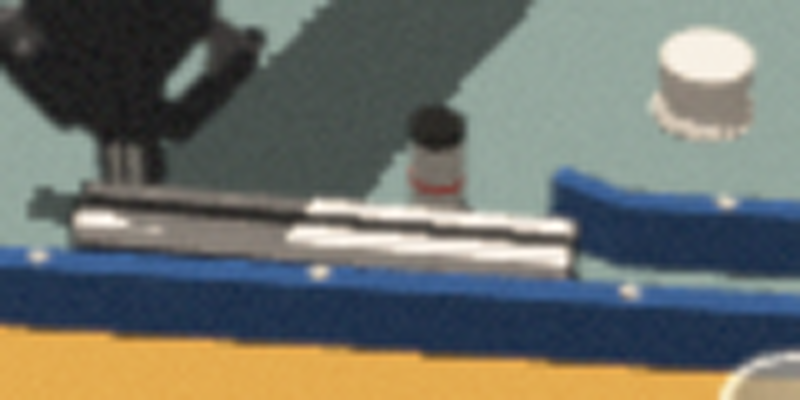

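Run:
```python
from h import *
s=np.load("a9s.npz")
for x,y in ((577,218),(573,252),(85,183),(72,215)):
    p=ray(s,210+x*.15,190+y*.15,.03);print(p.round(4),tobay(p).round(4))
w=np.load("a9w.npz")
for u,v in ((300,264),(500,259)):
    p=wray(w,u,v,.03);print(tobay(p).round(4))
```

```text
[0.6232 0.0693 0.03  ] [-0.0203  0.0058]
[0.6462 0.0667 0.03  ] [0.0029 0.0049]
[ 0.6029 -0.1478  0.03  ] [-0.0248 -0.2122]
[ 0.6255 -0.1508  0.03  ] [-0.002  -0.2135]
[-0.037  -0.1769]
[-0.0326 -0.0828]
```

Emit:
move_arm([
  [1,[1,0,0],[0,0,-0.07]],
  [1,[1,3,0],[0,0,-0.07]],
  [1,[1.2,6.2,0],[0,0,-0.07]],
  [1,[1.2,6.2,0],[0,0,-0.07]],
  [1,[0.6,6.2,0],[0,0,-0.07]],
  [1,[0.1,6.2,0],[0,0,-0.07]],
  [1,[-0.4,6.2,0],[0,0,-0.07]],
  [1,[-0.9,6.1,0],[0,0,-0.07]],
  [1,[-1.2,6.1,0],[0,0,-0.07]],
  [1,[-1.2,6.1,0],[0,0,-0.07]],
])

```text
clock: 12.07
tool_pos: [0.6101, -0.0706, 0.0103]
tool_rot: [0.0, 0.039, 0.999, -0.0]
wrist_force: [0.1, 0.1, 0.7]
gripper_width: -0.0001
```

```bash
python3 look.py b1
python3 - <<'E'
from h import *
s=np.load("b1s.npz")["pixels"];cv2.imwrite("pics/b1c.png",cv2.resize(s[190:250,210:330],(800,400),interpolation=cv2.INTER_CUBIC))
E
```

```text
12.0667 [ 0.6101 -0.0706  0.0103] bay [-0.0232 -0.1346]
```

View pics/b1.png

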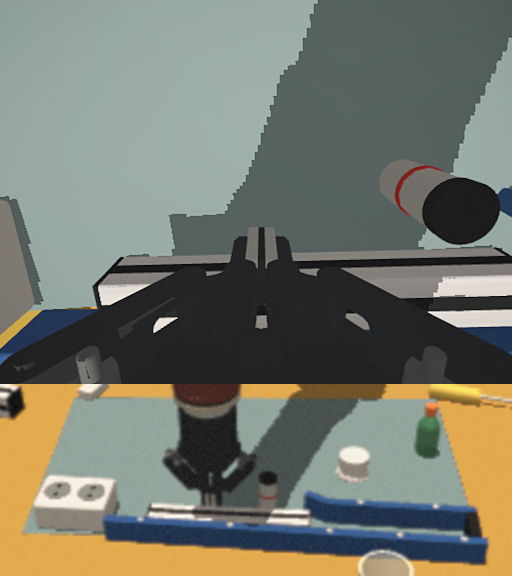

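View pics/b1c.png

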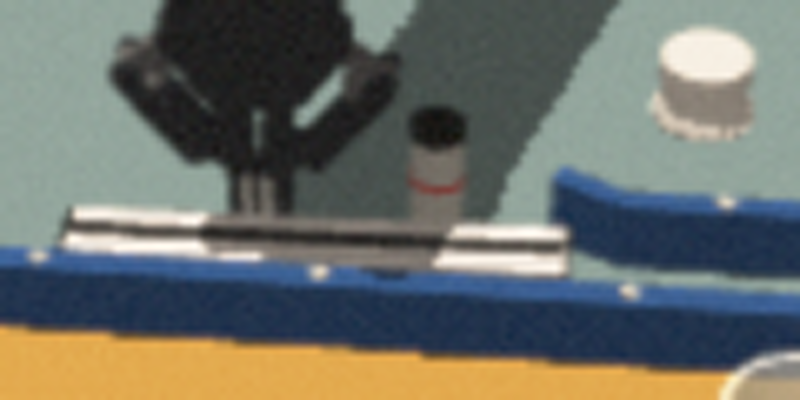

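Run:
```python
from h import *
w=np.load("b1w.npz");cv2.imwrite("pics/b1w.png",cv2.resize(w["pixels"][180:350,0:240],(720,510),interpolation=cv2.INTER_CUBIC))
s=np.load("b1s.npz")
for x,y in ((568,228),(568,258),(72,207),(62,235)):
    p=ray(s,210+x*.15,190+y*.15,.03);print(tobay(p).round(4))
```

```text
[-0.0131  0.0022]
[0.007 0.003]
[-0.0075 -0.2146]
[ 0.0119 -0.2151]
```

View pics/b1w.png

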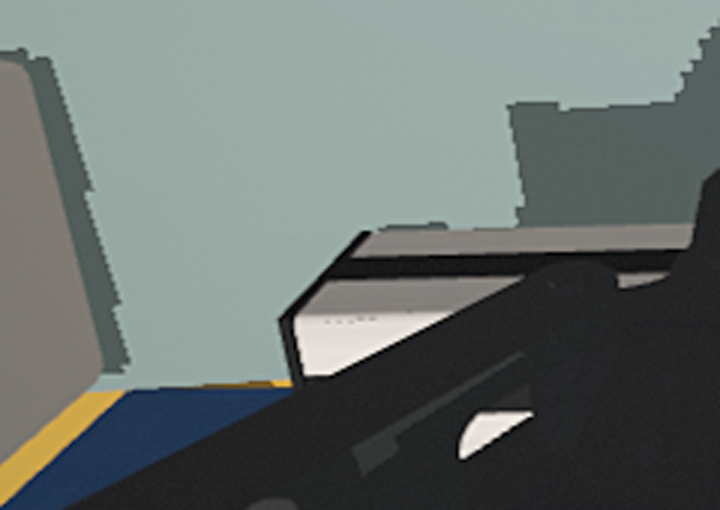

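Run:
```python
from h import *
w=np.load("b1w.npz")
for u,v,z in ((121.7,257.3,0),(93.3,286,.03),(33,303,0),(10,202,0)):
    print(tobay(wray(w,u,v,z)).round(4))
print(tl((*fbay((-.09,-.14)),.01)),tl((*fbay((.003,-.242)),.01)))
```

```text
[-0.0095 -0.2162]
[-0.0106 -0.2159]
[ 0.0215 -0.2753]
[-0.044  -0.2733]
[ 6.61 -0.64  0.03] [ -2.74 -10.79   0.03]
```

Emit:
move_arm([
  [1,[1.5,-1,0],[0,0,0]],
  [1,[1.5,-1,-4],[0,0,0]],
  [1,[1.5,-1,-8],[0,0,0]],
  [1,[0,-5,-8],[0,0,0]],
  [1,[-2,-9,-8],[0,0,0]],
  [1,[-2.8,-10.8,-8],[0,0,0]],
  [1,[-2.8,-10.8,-8],[0,0,0]],
  [1,[-2.8,-10.8,-8],[0,0,0]],
])

```text
clock: 12.88
tool_pos: [0.6288, -0.1814, 0.0903]
tool_rot: [-0.0, 0.04, 0.999, -0.0]
wrist_force: [-0.1, 0.1, 0.1]
gripper_width: 0.0001
```

```bash
python3 look.py b2
```

```text
12.8833 [ 0.6288 -0.1814  0.0903] bay [ 0.0035 -0.2438]
```

View pics/b2.png

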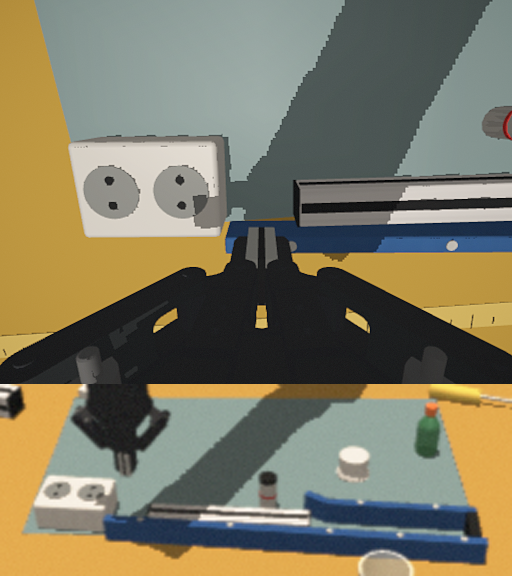

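Run:
```python
from h import *
w=np.load("b2w.npz")
for u,v,z in ((224,140,.042),(226,235,.042),(300,187,.03),(302,226,.03),(500,179,.03),(500,222,.03)):
    print(tobay(wray(w,u,v,z)).round(4))
```

```text
[-0.0467 -0.2673]
[ 0.0207 -0.2688]
[-0.0112 -0.2152]
[ 0.0193 -0.2128]
[-0.016  -0.0715]
[ 0.0173 -0.0642]
```

Emit:
move_arm([
  [1,[0,0.3,2],[0,0,0]],
  [1,[0,0.3,4],[0,0,0]],
  [1,[0,0.3,6],[0,0,0]],
  [1,[0,0.3,7.8],[0,0,0]],
  [1,[0,0.3,7.8],[0,0,0]],
])

```text
clock: 13.45
tool_pos: [0.6271, -0.1737, 0.0086]
tool_rot: [-0.003, 0.037, 0.999, 0.001]
wrist_force: [-0.3, 0.4, -0.4]
gripper_width: -0.0006
```

Emit:
move_arm([
  [1,[0,0.8,0],[0,0,0]],
  [1,[0,1.6,0],[0,0,0]],
  [1,[0,2.4,0],[0,0,0]],
  [1,[0,3.2,0],[0,0,0]],
  [1,[0,4.0,0],[0,0,0]],
  [1,[0,4.8,0],[0,0,0]],
  [1,[0,5.6,0],[0,0,0]],
  [1,[0,6.4,0],[0,0,0]],
  [1,[0,7.2,0],[0,0,0]],
  [1,[0,8.0,0],[0,0,0]],
  [1,[0,8.5,0],[0,0,0]],
  [1,[0,8.5,0],[0,0,0]],
])

```text
clock: 14.45
tool_pos: [0.6361, -0.0895, 0.0121]
tool_rot: [-0.0, 0.037, 0.999, 0.0]
wrist_force: [-0.1, -0.1, 0.3]
gripper_width: 0.0001
```

```bash
python3 look.py b3
```

```text
14.45 [ 0.6361 -0.0895  0.0121] bay [ 0.0041 -0.1516]
```

View pics/b3.png

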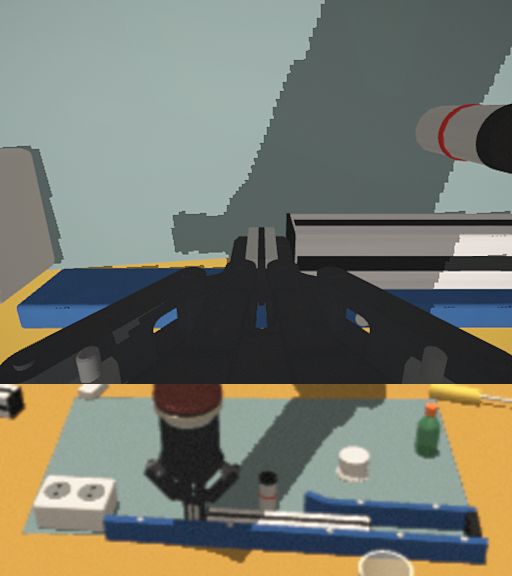

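Emit:
move_arm([
  [1,[0,0.8,0],[0,0,0]],
  [1,[0,1.6,0],[0,0,0]],
  [1,[0,2.4,0],[0,0,0]],
  [1,[0,3.2,0],[0,0,0]],
  [1,[0,4.0,0],[0,0,0]],
  [1,[0,4.8,0],[0,0,0]],
  [1,[0,5.6,0],[0,0,0]],
  [1,[0,6.4,0],[0,0,0]],
  [1,[0,7.2,0],[0,0,0]],
  [1,[0,8.0,0],[0,0,0]],
  [1,[0,9.0,0],[0,0,0]],
  [1,[0,9.5,0],[0,0,0]],
])

```text
clock: 15.6
tool_pos: [0.6434, 0.0052, 0.0123]
tool_rot: [-0.0, 0.038, 0.999, 0.0]
wrist_force: [0.2, -0.5, 0.6]
gripper_width: -0.0
```

```bash
python3 look.py b4
```

```text
15.6 [0.6434 0.0052 0.0123] bay [ 0.0045 -0.0567]
```

View pics/b4.png

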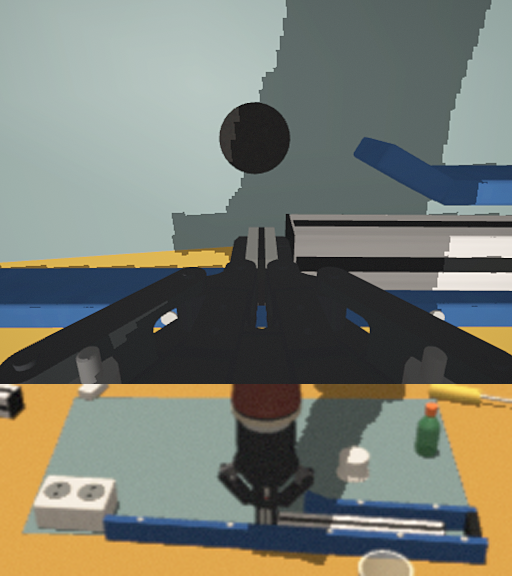

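Emit:
move_arm([
  [1,[0,0.5,0],[0,0,0]],
  [1,[0,1.0,0],[0,0,0]],
  [1,[0,1.5,0],[0,0,0]],
  [1,[0,2.0,0],[0,0,0]],
  [1,[0,2.3,0],[0,0,0]],
  [1,[0,2.6,0],[0,0,0]],
  [1,[0,2.8,0],[0,0,0]],
  [1,[0,3.0,0],[0,0,0]],
  [1,[0,3.0,0],[0,0,0]],
])

```text
clock: 16.5
tool_pos: [0.6456, 0.0335, 0.0123]
tool_rot: [0.0, 0.038, 0.999, 0.0]
wrist_force: [-0.3, -0.5, 0.6]
gripper_width: -0.0003
```

```bash
python3 look.py b5;python3 - <<'E'
from h import *
s=np.load("b5s.npz")["pixels"];cv2.imwrite("pics/b5c.png",cv2.resize(s[205:255,260:390],(800,308),interpolation=cv2.INTER_CUBIC))
E
```

```text
16.5 [0.6456 0.0335 0.0123] bay [ 0.0046 -0.0282]
```

View pics/b5c.png

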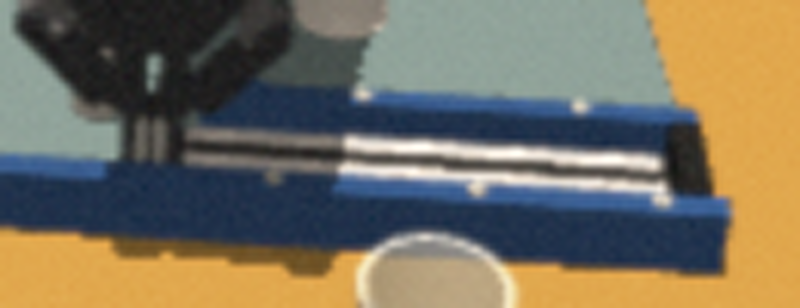

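Almost home, so I push on in 1 mm steps until contact force shows.

Emit:
move_arm([
  [1,[0,0.1,0],[0,0,0]],
  [1,[0,0.2,0],[0,0,0]],
  [1,[0,0.3,0],[0,0,0]],
  [1,[0,0.4,0],[0,0,0]],
  [1,[0,0.4,0],[0,0,0]],
])

```text
clock: 17.07
tool_pos: [0.6458, 0.0364, 0.0123]
tool_rot: [-0.0, 0.039, 0.999, -0.0]
wrist_force: [-0.3, -3.5, -0.4]
gripper_width: 0.0003
```

Emit:
move_arm([
  [1,[0,0.1,0],[0,0,0]],
  [1,[0,0.2,0],[0,0,0]],
  [1,[0,0.2,0],[0,0,0]],
])

```text
clock: 17.32
tool_pos: [0.6458, 0.0365, 0.0123]
tool_rot: [-0.0, 0.039, 0.999, -0.001]
wrist_force: [-1.9, -7.8, -0.0]
gripper_width: -0.0004
```

Emit:
move_arm([
  [1,[0,-0.8,0],[0,0,0]],
  [1,[0,-2.5,0],[0,0,0]],
  [1,[0,-3,-3],[0,0,0]],
  [1,[0,-3,-7],[0,0,0]],
  [1,[1,-3,-11],[0,0,0]],
  [1,[5,-3,-15],[0,0,0]],
  [1,[9,-3,-16],[0,0,0]],
  [1,[9,-3,-16],[0,0,0]],
])

```text
clock: 17.98
tool_pos: [0.5519, 0.0161, 0.1751]
tool_rot: [0.001, 0.039, 0.999, 0.002]
wrist_force: [2.3, 1.1, -0.1]
gripper_width: 0.0003
```

```bash
python3 look.py c1;python3 - <<'E'
from h import *
s=np.load("c1s.npz")["pixels"];t=np.load("c1t.npz")["pixels"];cv2.imwrite("pics/c1c.png",np.vstack([cv2.resize(s[165:255,150:390],(800,300),interpolation=cv2.INTER_CUBIC),cv2.resize(t[140:250,120:413],(800,300),interpolation=cv2.INTER_CUBIC)]))
E
```

```text
17.9833 [0.5519 0.0161 0.1751] bay [-0.0875 -0.0524]
```

View pics/c1.png

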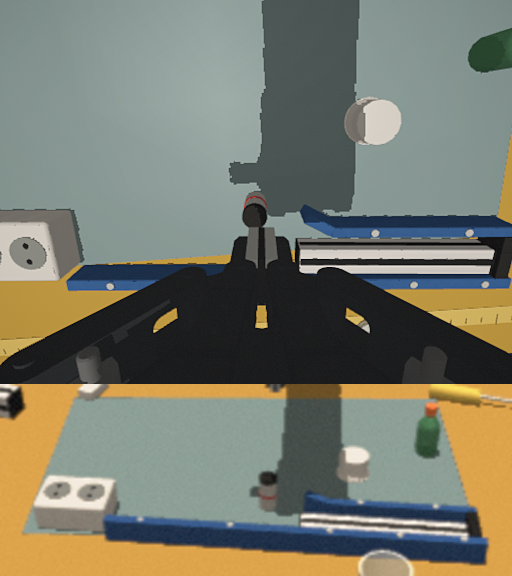

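View pics/c1c.png

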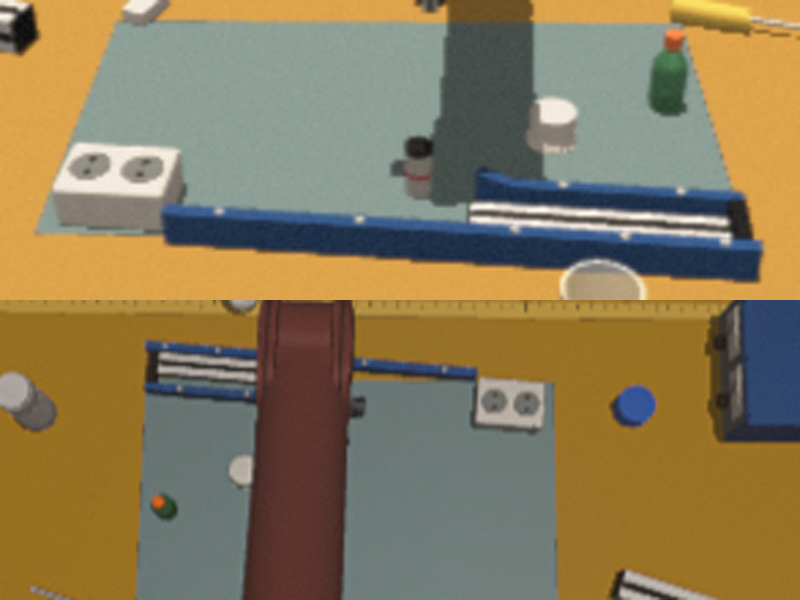

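Run:
```python
from h import *
w=np.load("c1w.npz");cv2.imwrite("pics/c1w.png",cv2.resize(w["pixels"][195:295,285:512],(795,350),interpolation=cv2.INTER_CUBIC))
```

```text
(no output)
```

View pics/c1w.png

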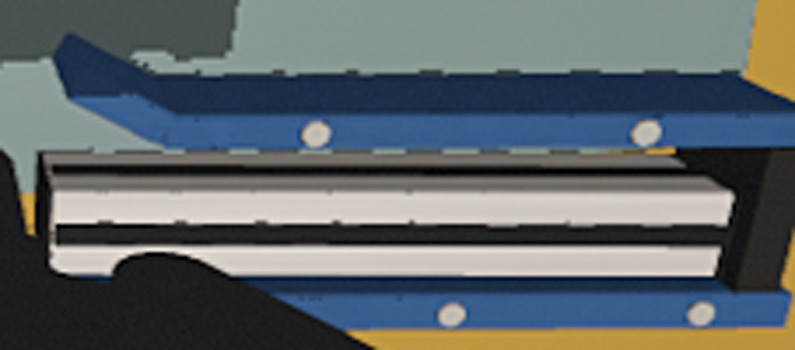

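Run:
```python
from h import *
w=np.load("c1w.npz")
for n,x,y,z in (("rob tail",45,190,.03),("rob lead",733,190,.03),("far tail",50,275,.03),("far lead",716,277,.03),("lead end bottomish",680,155,0),("stop face top fence side",737,290,.036),("stop top rail side",765,150,.036),("rail inner top",170,147,.036),("fence face top",300,292,.036)):
    print(n,tobay(wray(w,285+x/3.5,195+y/3.5,z)).round(4))
```

```text
rob tail [-0.0079 -0.0116]
rob lead [-0.0063  0.2053]
far tail [ 0.0224 -0.009 ]
far lead [0.0249 0.2066]
lead end bottomish [-0.0039  0.211 ]
stop face top fence side [0.0258 0.2089]
stop top rail side [-0.0229  0.2067]
rail inner top [-0.0252  0.0251]
fence face top [0.0254 0.0697]
```

Run:
```python
from workcell import manip
print(manip.read_state()["joint_vel"].round(3)); print(manip.hand_in())
```

```text
[ 0.018  0.057 -0.007 -0.023 -0.011 -0.008  0.008]
the job is handed in; nothing more can be done
None
```

The profile is home in the bay, and I handed the job in after about 18 s of the 72 s allowed.

**What I did:** I pushed the left end away from the robot with the shut fingertips, to about 0.68 rad from the bay. I then pushed the tail so the left end slid in behind the post and along the fence. Next I swung the tail in from the side, and last I pushed it lengthwise until it stalled on the end stop, with the wrist force rising to about 8 N.

**Last checks, from the wrist camera:**
- **Position across the bay:** the profile's centre is at x ≈ +8 mm, against a limit of ±14 mm. It lies beside the fence.
- **Angle:** it is within about 0.01 rad of the bay's length.
- **Leading end:** it reads y ≈ 206 mm, with the stop face reading 207 to 209 mm. One rough pixel on the bottom edge read 211 mm, which is within the calibration error.
- **Flat on the bench:** it looks flat in the pictures; I did not measure its tilt.
- **Other things:** the flux jar, dropper and the other bystanders still in view look to be where they started. I judged this by eye; I did not measure their shifts.

The gripper was clear of everything, about 175 mm up, when I handed in. The arm joints were still settling slightly, at 0.06 rad/s or less. No check failed.

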